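# Clip the soldering iron and the marker into a sloped bench stand

## Task

Tidy the two tools into the sloped stand: press the blue soldering iron into the lower, blue fork with its tip out over the brass tray, and the black marker into the upper, black fork, either way round. Push each one down past the sprung jaw until it sits fully home in both prongs of its fork and the jaw has closed over it, handle or barrel about centred between the prongs; do not knock the jar, reel, battery or tape about.

Things in the scene. Friction and masses are not known exactly. Their poses are not given: they have to be found in the camera images.
- iron: Soldering iron, cold, 193 mm long, about 60 g, lying flat. Its axis is its own y axis: tip at y = -96 mm, metal shaft (8 mm thick) y -78 to -14 mm, a collar 22 mm thick at y -12 to -6 mm, round blue handle 19 mm thick from y -6 to +96 mm. Origin: centre of the length, on the bench below the axis; the axis lies 10 mm above the origin.
- iron_mid (a point): Point on the iron's axis at the middle of its blue handle (y = +46 mm, 10.5 mm above the underside): the place to grip, and the point that belongs at seat_lower.
- iron_tip (a point): Tip of the iron, on its axis, 142 mm from iron_mid.
- marker: Black marker pen, round rod 17 mm thick and 140 mm long, about 30 g, lying flat along its own y axis (y -70 to +70 mm). Origin under its middle; the axis is 8.4 mm above it.
- marker_mid (a point): Middle of the marker on its axis: the place to grip, and the point that belongs at seat_upper.
- clip_stand: Fixed grey sheet-metal stand, base 190 (x) by 170 (y) mm, its board sloping up 26 degrees towards its own +x, low edge to the robot. Origin under the base's middle, z up. The board's normal is (-0.435, 0, 0.900) in its frame: tools are pressed in against it. Two forks, 86 mm apart up the slope, hold rods along the stand's y. A brass tray sticks out on its +y side, for the iron's tip.
- seat_lower (a point): Where the iron's axis lies when home in the lower (blue) fork, midway between its two prongs; at (-0.057, 0, 0.077) in the stand's frame, same axes. Prongs are 10 mm wide, centred at y = +32 and -32 mm: 54 mm free between them for the fingers, and 42 mm down to the board (a 5 mm hinge shaft crosses 30 mm below, 15 mm up-slope).
- seat_upper (a point): Where the marker's axis lies when home in the upper (black) fork, midway between its prongs; at (0.0205, 0, 0.1145) in the stand's frame, same axes. Same shape as the lower fork. In both, a fixed jaw with flared lip stands down-slope and the sprung jaw up-slope, up to 25 mm above the seated axis.
- above_lower (a point): Point 100 mm out from seat_lower along the board's normal.
- above_upper (a point): Point 100 mm out from seat_upper along the board's normal. Beware on the way: a white shelf hangs over the left rear of the bench, underside 0.41 m up, its near corner at x = 0.55, y = 0.245 m, edges running off at 45 degrees to both sides; a vice 0.10 m high stands near x = 0.42, y = 0.07 m; a box with a loudspeaker on it, 0.25 m high, at x = 0.41, y = -0.60 m.
- jaw_lower (a joint): Angle of the blue sprung jaw (both prongs move as one): 0 closed, grows as it swings open to 0.5 rad. Its rounded nose overhangs the rod by 4 to 5 mm; pushing the rod in needs 5 to 15 N and opens it about 0.1 rad; past the nose the jaw springs shut and helps draw the rod home. Jaws and forks are slippery plastic.
- jaw_upper (a joint): The same for the black jaw of the upper fork.
- jar: Jar with a red lid, 58 mm across, 66 mm high, loose bystander standing near one of the tools. Origin under its middle.
- reel: Solder reel with blue flanges, 53 mm across, 28 mm high, loose bystander.
- battery: Block battery standing up, 18 x 27 x 48 mm high, loose bystander.
- tape: Roll of black tape lying flat, 67 mm across, 19 mm high, loose bystander.

How it is judged (in metres and radians):
At the end, for the whole second after the job is handed in: Iron in lower fork, marker in upper: mid within 4 mm of seat across the rod, 13 (iron) or 20 mm (marker) along it, axis within 4 deg, jaws under 0.07 rad, iron tip on tray side, both at rest; jar, reel, battery, tape upright, moved under 30 mm (x of iron_mid in the frame of seat_lower between -0.004 and 0.004 m and z of iron_mid in the frame of seat_lower between -0.004 and 0.004 m and y of iron_mid in the frame of seat_lower between -0.013 and 0.013 m and angle between the y axis of each of iron, marker and the y axis of clip_stand, either way round below 0.07 rad and value of joint each of jaw_lower, jaw_upper below 0.07 rad and linear speed of each of iron, marker below 0.03 m/s and angular speed of each of iron, marker below 0.3 rad/s and y of iron_tip in the frame of seat_lower above 0.05 m and x of marker_mid in the frame of seat_upper between -0.004 and 0.004 m and z of marker_mid in the frame of seat_upper between -0.004 and 0.004 m and y of marker_mid in the frame of seat_upper between -0.02 and 0.02 m and distance of each of jar, reel, battery, tape from where it was at the start of the episode below 0.03 m and angle between each of jar, reel, battery, tape's own z axis and vertical below 0.2 rad); the robot touches nothing.
It fails at once if a bystander (jar, reel, battery or tape) is knocked over (angle between any of jar, reel, battery, tape's own z axis and vertical above 0.6 rad).
It also fails if it takes over 70 s, if anything falls off the work surface, if the arm or the gripper's body presses on something with over 40 N, if the wrist force passes 120 N, or if a joint passes its speed limit or range.

## Robot

A 7-joint arm with a two-finger parallel gripper is mounted at the origin on the work surface; the furniture and walls round the work are solid. World frame = base frame: x ahead of the robot, y to its left, z up, the work surface at z = 0. Lengths are in mm, angles in rad, forces in N, time in s.
With the tool pointing down it reaches from about 400 to 875 mm from the base axis. Payload 4.4 kg.
Tool frame: the origin (TCP) lies midway between the tips of the shut fingers; the grasp point (between the pads) lies 19 mm behind it; z points along the fingers, y is the line along which they close (so a half turn about z gives the same grasp; the last joint's range is limited). The gripper opens to 85 mm and grips with 20 to 120 N. Pads are 22 mm wide; open, the fingers measure 114 mm over their backs; the gripper's body (76 mm by 85 mm) begins 54 mm behind the grasp point. The pads swing forward as they close: fully open they stand 13 mm farther back than shut.
Start: joints at [1.234, 0.628, 0.038, 1.517, -0.027, 0.996, -0.02], TCP at [173.904, -626.319, 231.313] pointing down, gripper open.
Joint ranges: [-3.06, 3.06], [-0.37, 2.12], [-1.25, 1.32], [0.18, 2.47], [-1.1, 4.24], [0.23, 1.98], [-2.94, 2.94]. Speed limits (rad/s): [2.57, 2.57, 3.14, 3.14, 3.14, 3.14, 3.14].

## Interface

Orientations are given as [roll, pitch, yaw] about the fixed x, y, z axes, in that order (R = Rz(yaw) Ry(pitch) Rx(roll)).
In Python, from cell import read_state, get_image, finish_job gives the robot as it stands.
- The arm moves only by the tool send_rows, never from a script. Its argument "series" is a list of rows, each an object of numbers: "ax", "ay", "az": the turn, a rotation vector about the tool's x, y, z in rad; "dx", "dy", "dz": the shift along the tool's x, y, z in cm; "hand": the closure, from 0 (fully open) to 1 (shut). In form: [{"ax": .., "ay": .., "az": .., "dx": .., "dy": .., "dz": .., "hand": ..}, ...]. A call has 1 to 10 rows; each row is the pose to reach, as a shift and turn from the pose commanded when the call began, along the tool's axes at that moment; what a row does not reach only later rows make up. A row lasts 1/10 s, in which the tool goes at most 50 mm and 8.59 degrees, less where a joint would pass 70% of its speed; a pose out of reach is approached as far as the arm can. A call with a gripper value outside its range is refused whole. The fingers move at their own pace and stop on an object; the grip force is fixed at half the most. Time passes only in rows, so rows that repeat a pose let the fingers close. It gives the time, the measured TCP pose, the force, the opening and the grip force at its end, in the units of the state.
- read_state(): the state, without advancing time (a new reading comes with each control period).
- get_image(name): name is "scene" or "top" or "wrist"; returns a dict with "pixels" (400x640x3 uint8, red, green, blue), "mtx" (3x3 intrinsics, pixels), "R" (3x3) and "t" (3): a world point X has camera coordinates R X + t. Camera axes: x right, y down, z forward; pixel columns grow to the right and rows downward; lengths in mm; the calibration is good to about 2 mm. A picture is of the moment at which its call begins. There is no depth.
- finish_job(): hands the job in; it is judged then, once.
The state is a dict: "clock": time; "qpos": joint angles; "qd": joint speeds; "tau": joint torques, N m; "eef_pos": TCP position; "tool_rot": TCP orientation; "force": force on the tool from outside, world axes, zero at the start; "torque": the same for the moment, N m; "width": finger opening in mm; "gripper_force": force on a finger pad.
Only numpy, scipy, OpenCV 4.12 (cv2) and the standard library are available. Lean on these libraries where they do the work, as an engineer would, in place of code of your own. Each camera call takes 0.05 s, during which the arm holds its last target. There are 200 camera calls.

## Working session

There is one attempt and no reset: what is moved stays moved. The work goes in short steps, Python scripts to look and compute and a tool call to move; the robot and the scene stay as the last step left them, time stands still between calls to the robot, and variables do not carry over. Pictures are saved under pics/ and viewed, at most 10 in all, crops included, and the job is handed in when it is done.

Besides the shell and the picture viewer there is one more tool, called after "Call:" as name(argument=value, ...) on one line, values as JSON. send_rows: Moves the arm, as the interface text tells. Its arguments: {"type":"object","properties":{"series":{"type":"array","items":{"type":"object","properties":{"ax":{"type":"number"},"ay":{"type":"number"},"az":{"type":"number"},"dx":{"type":"number"},"dy":{"type":"number"},"dz":{"type":"number"},"hand":{"type":"number"}}}}},"required":["series"]}

```bash
mkdir -p pics; ls; cat > h.py <<'E'
import numpy as np, cv2, pickle
from scipy.spatial.transform import Rotation as Ro
from cell import read_state, get_image, finish_job
def snap(n,f):
    im=get_image(n); pickle.dump(im,open(f'pics/{f}.pkl','wb')); cv2.imwrite(f'pics/{f}.png',im['pixels'][:,:,::-1]); return im
def load(f): return pickle.load(open(f'pics/{f}.pkl','rb'))
def crop(f,x0,y0,x1,y1,k,o):
    im=load(f)['pixels'][y0:y1,x0:x1,::-1]; cv2.imwrite(f'pics/{o}.png',cv2.resize(im,None,fx=k,fy=k,interpolation=cv2.INTER_CUBIC))
def P(im): return np.array(im['mtx'])@np.c_[im['R'],im['t']]
def proj(im,X):
    X=np.atleast_2d(X); c=np.array(im['mtx'])@(np.array(im['R'])@X.T+np.array(im['t']).reshape(3,1)); return (c[:2]/c[2]).T
def plane(im,uv,z):
    R=np.array(im['R']);t=np.array(im['t']).ravel();C=-R.T@t
    d=R.T@np.linalg.inv(im['mtx'])@np.r_[uv,1]; return C+d*(z-C[2])/d[2]
def tri(a,ua,b,ub):
    X=cv2.triangulatePoints(P(a),P(b),np.array(ua,float).reshape(2,1),np.array(ub,float).reshape(2,1)).ravel(); X=X[:3]/X[3]
    return X, np.r_[proj(a,X)[0]-ua, proj(b,X)[0]-ub]
def Rt(s): return Ro.from_euler('xyz',s['tool_rot']).as_matrix()
def delta(s,p,zax,yax):
    "shift (cm) and rotvec in tool axes to reach TCP p, tool z zax, y near yax"
    R=Rt(s); z=np.array(zax,float)/np.linalg.norm(zax); y=np.array(yax,float); y-=z*(y@z); y/=np.linalg.norm(y)
    if y@R[:,1]<0: y=-y
    G=np.c_[np.cross(y,z),y,z]
    return np.round(R.T@(np.array(p)-s['eef_pos'])/10,2), np.round(Ro.from_matrix(R.T@G).as_rotvec(),3)
E
python3 - <<'E'
from h import *
a=snap('scene','s0');b=snap('top','t0')
cv2.imwrite('pics/both.png',cv2.resize(np.vstack([a['pixels'],b['pixels']])[:,:,::-1],None,fx=.75,fy=.75))
for i in(a,b): print(np.round(-np.array(i['R']).T@np.array(i['t']).ravel()),np.round(i['R'],2).tolist(),np.array(i['mtx'])[0,0])
print(read_state())
E
```

```text
pics
[-380. -877.  637.] [[0.6, -0.8, 0.01], [-0.33, -0.25, -0.91], [0.73, 0.54, -0.41]] 504.58758997213806
[ 348. -235. 1096.] [[-0.02, -1.0, -0.0], [-0.99, 0.02, -0.17], [0.17, -0.0, -0.99]] 466.60462074930314
{'clock': 0.1, 'qpos': array([ 1.23419702,  0.62922251,  0.03844107,  1.51821158, -0.02698819,
        0.9963227 , -0.02001446]), 'qd': array([ 1.23880181e-03, -2.61494554e-03,  1.06310284e-03, -2.94732288e-03,
       -7.54961046e-04,  7.37052294e-05,  1.32117005e-04]), 'tau': array([ 3.06902817e-03, -5.64525855e+01,  1.23065259e+00, -1.93971795e+01,
        1.13113722e-02,  5.43171380e-03,  2.28597813e-06]), 'eef_pos': array([ 173.76305506, -625.78990703,  230.51920197]), 'tool_rot': array([-3.13994644e+00,  2.14877062e-05,  2.70795540e-01]), 'force': array([-0.01304634, -0.69244864, -0.35050271]), 'torque': array([ 0.04936481, -0.03298509,  0.01226969]), 'gripper_force': 0.0, 'width': 85.22475704214378}
```

View pics/both.png

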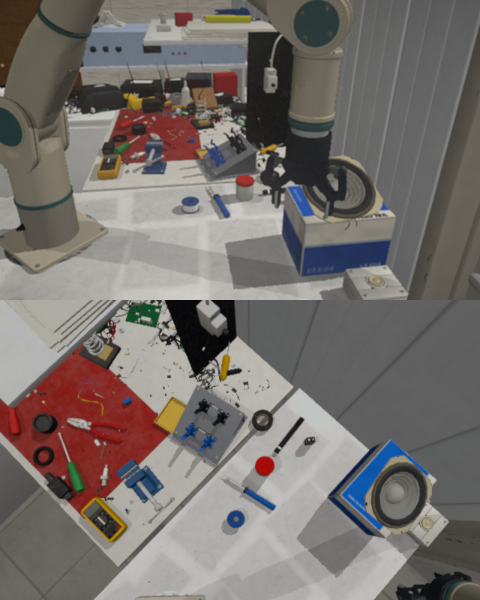

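The overview shows the iron, jar, reel, marker, tape, battery and stand clustered in the centre right of the top view. I'll enlarge that area.

```bash
python3 - <<'E'
from h import *
crop('t0',200,110,420,310,3,'tc')
crop('s0',220,160,400,300,4,'sc')
E
```

```text
(no output)
```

View pics/tc.png

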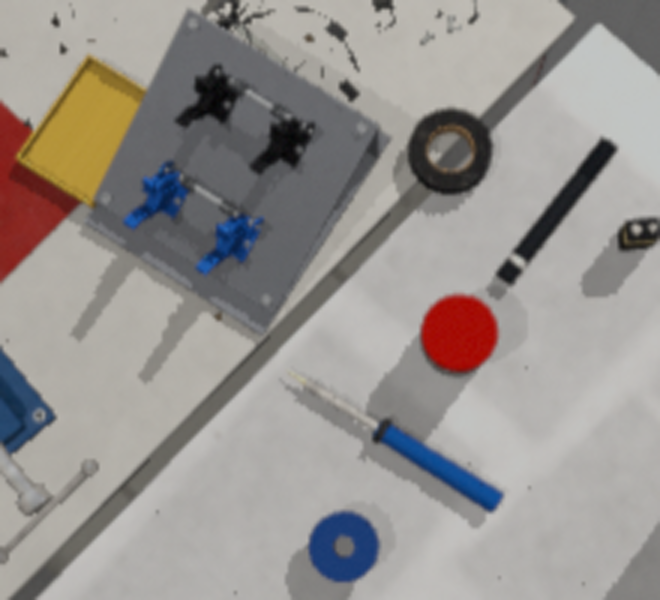

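View pics/sc.png

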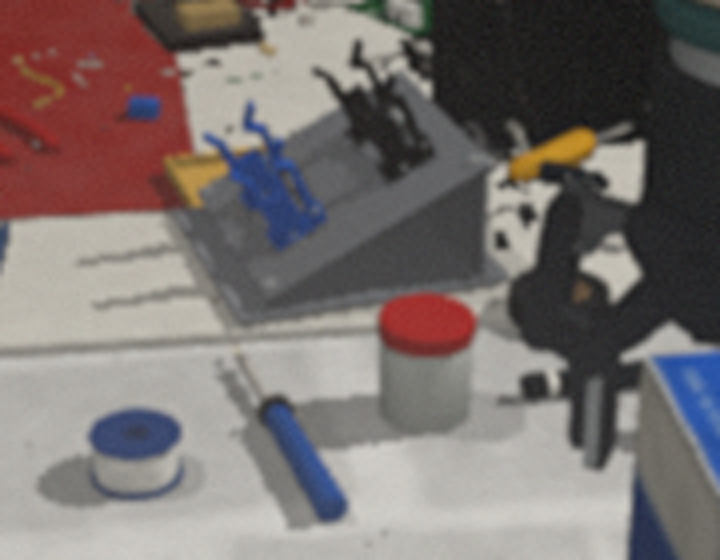

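Top crop shows: iron tip (285,377), collar (381,431), handle end (500,503); marker ends (610,142) and (503,280); jar lid (460,333). Scene crop: iron tip (238,355), collar (273,405), end (333,512).

```bash
python3 - <<'E'
from h import *
from scipy.optimize import least_squares
a=load('t0');b=load('s0')
T=lambda u,v:np.array([200+u/3,110+v/3]); S=lambda u,v:np.array([220+u/4,160+v/4])
for n,p,q in [('tip',T(285,377),S(238,355)),('collar',T(381,431),S(273,405)),('end',T(498,500),S(333,512)),('jarlid',T(460,333),S(428,315)),('reel',T(344,546),S(136,432))]:
    X,e=tri(a,p,b,q); print(n,X.round(1),e.round(1),'plane10',plane(a,p,10).round(1))
for n,p in [('m1',T(610,142)),('m2',T(503,280))]: print(n,plane(a,p,8.4).round(1))
print('battery',plane(a,T(640,230),48).round(),'tape',plane(a,T(450,150),19).round())
# stand fit: base corners low edge + board
# low-edge corners base (z~0)
st=[((-95,85,0),T(85,228),S(170,208)),((-95,-85,0),T(262,342),S(245,320)),((95,-85,0),None,S(512,275))]
pins=[((-57,32,77),T(168,190),None)]
def res(x):
    R=Ro.from_euler('z',x[2]).as_matrix(); r=[]
    for X,p,q in st:
        W=R@np.array(X)+[x[0],x[1],x[3]]
        if p is not None:r+=list(proj(a,W)[0]-p)
        if q is not None:r+=list(proj(b,W)[0]-q)
    return r
s=least_squares(res,[650,-200,-.55,0]); print(s.x.round(3),np.round(s.fun,1))
R=Ro.from_euler('z',s.x[2]).as_matrix()
for n,X in [('lo',(-57,0,77)),('up',(20.5,0,114.5)),('lp+',(-57,32,77)),('lp-',(-57,-32,77)),('up+',(20.5,32,114.5)),('up-',(20.5,-32,114.5)),('top corner-',(95,-85,90)),('top corner+',(95,85,90))]:
    W=R@np.array(X)+[s.x[0],s.x[1],s.x[3]]; print(n,W.round(1),'tc',((proj(a,W)[0]-[200,110])*3).round(),'sc',((proj(b,W)[0]-[220,160])*4).round())
E
```

```text
tip [ 453.5 -159.2    2.9] [ 1.3 -1.2 -1.4  0. ] plane10 [ 450.1 -156.5   10. ]
collar [ 406.4 -230.3   15.9] [ 0.  -0.  -0.1  0. ] plane10 [ 406.6 -230.1   10. ]
end [ 351.5 -318.     7.5] [-0.3  0.3  0.4 -0. ] plane10 [ 352.1 -318.5   10. ]
jarlid [ 474.9 -291.    66.5] [ 0.3 -0.2 -0.3  0. ] plane10 [ 481.4 -293.5   10. ]
reel [ 320.9 -201.    28.8] [ 0.1 -0.1 -0.1 -0. ] plane10 [ 320.2 -200.1   10. ]
m1 [ 632.6 -418.3    8.4]
m2 [ 522.8 -328.7    8.4]
battery [ 553. -431.   48.] tape [ 626. -290.   19.]
[ 6.05616e+02 -1.23133e+02 -5.79000e-01  1.09750e+01] [ 0.1 -0.5 -0.3  0.4  1.4 -0.8 -1.7 -0.1 -0.2 -0.2]
lo [557.9 -91.9  88. ] tc [188. 223.] sc [254. 150.]
up [ 622.8 -134.4  125.5] tc [240. 122.] sc [364.  83.]
lp+ [575.4 -65.2  88. ] tc [151. 200.] sc [240. 131.]
lp- [ 540.4 -118.7   88. ] tc [224. 245.] sc [269. 169.]
up+ [ 640.3 -107.6  125.5] tc [202.  99.] sc [348.  66.]
up- [ 605.3 -161.1  125.5] tc [277. 145.] sc [381. 101.]
top corner- [ 638.6 -246.3  101. ] tc [395. 107.] sc [517. 151.]
top corner+ [ 731.6 -104.   101. ] tc [202. -10.] sc [421.  60.]
```

```bash
python3 - <<'E'
from h import *
s=read_state()
print(delta(s,[378,-277,260],[0,0,-1],[.85,-.527,0]))
a=load('t0')
for u,v in [(330,490),(372,440),(432,480)]: print(plane(a,(u/.75,(v-300)/.75),200).round())
E
```

```text
(array([ 29.01, -28.15,  -2.9 ]), array([-0.002, -0.001, -0.745]))
[ 392. -447.  200.]
[ 519. -564.  200.]
[ 412. -709.  200.]
```

Call:
send_rows(series=[{"dz":-5},{"dz":-10},{"dz":-11},{"dx":5,"dy":-5,"dz":-11,"az":-0.15},{"dx":10,"dy":-10,"dz":-11,"az":-0.3},{"dx":14,"dy":-14,"dz":-11,"az":-0.45},{"dx":18,"dy":-18,"dz":-11,"az":-0.6},{"dx":22,"dy":-22,"dz":-11,"az":-0.745},{"dx":26,"dy":-25,"dz":-9,"az":-0.745},{"dx":29,"dy":-28.2,"dz":-6,"az":-0.745}])

```text
invalid input at $.series[0]: expected keys ax, ay, az, dx, dy, dz, hand
```

Call:
send_rows(series=[{"dz":1},{"dz":3},{"dz":3},{"dz":3}])

```text
invalid input at $.series[0]: expected keys ax, ay, az, dx, dy, dz, hand
```

```bash
python3 - <<'E'
from h import *
w=snap('wrist','w0'); s=read_state(); print(s['eef_pos'],s['tool_rot'],s['qpos'].round(2))
print((-np.array(w['R']).T@np.array(w['t']).ravel()).round(), w['mtx'][0][0])
print(proj(w,[[406,-230,10],[352,-318,10],[475,-291,66]]).round())
E
```

```text
[ 173.78517105 -625.85952601  230.59830541] [-3.14015840e+00  1.44395132e-05  2.70763998e-01] [ 1.23  0.63  0.04  1.52 -0.03  1.   -0.02]
[ 249. -604.  373.] 303.9522490076037
[[ -42. -194.]
 [  60.  -87.]
 [ -49. -377.]]
```

View pics/w0.png

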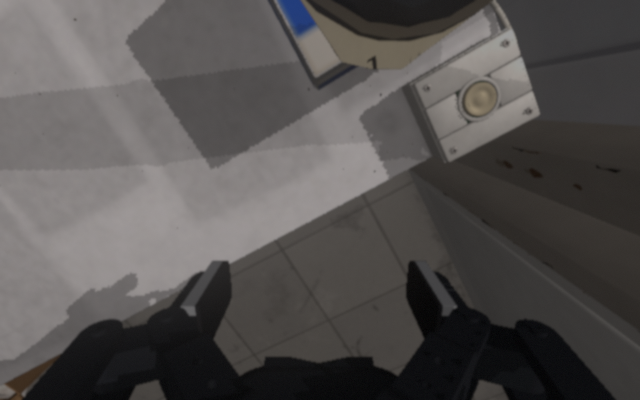

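The arm had not moved (all keys are required), so this view shows only the bench edge, box and open fingers.

Call:
send_rows(series=[{"ax":0,"ay":0,"az":0,"dx":0,"dy":0,"dz":-5,"hand":0},{"ax":0,"ay":0,"az":0,"dx":0,"dy":0,"dz":-10,"hand":0},{"ax":0,"ay":0,"az":0,"dx":0,"dy":-1,"dz":-11,"hand":0},{"ax":0,"ay":0,"az":-0.15,"dx":5,"dy":-5,"dz":-11,"hand":0},{"ax":0,"ay":0,"az":-0.3,"dx":9,"dy":-9,"dz":-11,"hand":0},{"ax":0,"ay":0,"az":-0.45,"dx":13,"dy":-13,"dz":-11,"hand":0},{"ax":0,"ay":0,"az":-0.6,"dx":17,"dy":-17,"dz":-11,"hand":0},{"ax":0,"ay":0,"az":-0.745,"dx":21,"dy":-21,"dz":-10,"hand":0},{"ax":0,"ay":0,"az":-0.745,"dx":25,"dy":-25,"dz":-8,"hand":0},{"ax":0,"ay":0,"az":-0.745,"dx":29,"dy":-28.2,"dz":-5,"hand":0}])

```text
clock: 1.15
eef_pos: [349.7, -320.4, 304.5]
tool_rot: [3.139, 0.0, 1.016]
force: [0.4, -0.3, 0.4]
width: 85.6
gripper_force: 0.0
```

Call:
send_rows(series=[{"ax":0,"ay":0,"az":0,"dx":0,"dy":0,"dz":1,"hand":0},{"ax":0,"ay":0,"az":0,"dx":0,"dy":0,"dz":2,"hand":0},{"ax":0,"ay":0,"az":0,"dx":0,"dy":0,"dz":2,"hand":0},{"ax":0,"ay":0,"az":0,"dx":0,"dy":0,"dz":2,"hand":0},{"ax":0,"ay":0,"az":0,"dx":0,"dy":0,"dz":2,"hand":0}])

```text
clock: 1.65
eef_pos: [348.5, -323.5, 284.4]
tool_rot: [3.141, 0.0, 1.013]
force: [0.7, 0.5, 0.2]
width: 85.4
gripper_force: 0.0
```

```bash
python3 - <<'E'
from h import *
w=snap('wrist','w1'); s=read_state(); print(s['clock'],s['eef_pos'],s['tool_rot'],s['qpos'].round(2))
print((-np.array(w['R']).T@np.array(w['t']).ravel()).round(), Rt(s).round(2))
print(proj(w,[[406,-230,10],[352,-318,10],[475,-291,66],[450,-156,10]]).round())
E
```

```text
1.7 [ 348.6105875  -323.25913166  284.48186984] [3.14060086e+00 3.05841162e-04 1.01368820e+00] [ 0.86  0.32 -0.22  1.91  0.09  0.92  0.03]
[ 389. -256.  427.] [[ 0.53  0.85  0.  ]
 [ 0.85 -0.53 -0.  ]
 [-0.    0.   -1.  ]]
[[319.  80.]
 [319. 161.]
 [400.  91.]
 [317.   2.]]
```

View pics/w1.png

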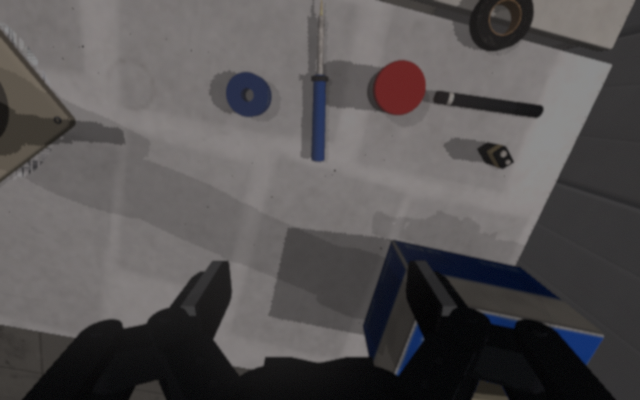

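Wrist view: iron nearly vertical, tip (321,2), collar (320,78), handle end (318,160); marker from (435,97) to (542,110); jar lid at (399,88).

```bash
python3 - <<'E'
from h import *
a=load('t0');w=load('w1');s=read_state()
T=lambda u,v:np.array([200+u/3,110+v/3])
for n,p,q in [('collar',T(381,431),(320,78)),('end',T(498,500),(318.5,160)),('m2',T(503,280),(435,97)),('m1',T(610,142),(542,110)),('lid',T(460,333),(399,88))]:
    X,e=tri(a,p,w,np.array(q,float)); print(n,X.round(1),e.round(1),plane(w,q,10).round(1))
c=plane(w,(320,78),12);e=plane(w,(318.5,160),12);print('len',np.linalg.norm(c-e))
d=(e-c)/np.linalg.norm(e-c); m=c+d*55; print(m,d)
for z in(120,-9+ 8): print(delta(s,[m[0],m[1],z],[0,0,-1],[-d[1],d[0],0]))
E
```

```text
collar [ 406.3 -230.1   28.6] [-0.  -0.3 -1.1  0.8] [ 408.8 -228.9   10. ]
end [ 351.8 -318.7    2.5] [-0.2  0.1  0.8  0.3] [ 351.8 -316.6   10. ]
m2 [ 522.8 -328.2    9.5] [-0.2 -0.1  0.1  0.8] [ 523.  -327.1   10. ]
m1 [ 631.6 -416.4   14.7] [-0.4 -0.2 -0.   1.8] [ 635.1 -416.1   10. ]
lid [ 474.7 -289.6   66.6] [-0.4 -0.1  0.5  1.7] [ 488.5 -292.7   10. ]
len 104.17608475828654
[ 378.73651185 -275.11932621   12.        ] [-0.54510915 -0.83836508  0.        ]
(array([ 5.68, -0.  , 16.45]), array([0.001, 0.   , 0.019]))
(array([ 5.690e+00, -2.000e-02,  2.855e+01]), array([0.001, 0.   , 0.019]))
```

Call:
send_rows(series=[{"ax":0,"ay":0,"az":0.02,"dx":3,"dy":0,"dz":3,"hand":0.45},{"ax":0,"ay":0,"az":0.02,"dx":5.7,"dy":0,"dz":7,"hand":0.45},{"ax":0,"ay":0,"az":0.02,"dx":5.7,"dy":0,"dz":11,"hand":0.45},{"ax":0,"ay":0,"az":0.02,"dx":5.7,"dy":0,"dz":15,"hand":0.45},{"ax":0,"ay":0,"az":0.02,"dx":5.7,"dy":0,"dz":17.5,"hand":0.45},{"ax":0,"ay":0,"az":0.02,"dx":5.7,"dy":0,"dz":19,"hand":0.45},{"ax":0,"ay":0,"az":0.02,"dx":5.7,"dy":0,"dz":19,"hand":0.45},{"ax":0,"ay":0,"az":0.02,"dx":5.7,"dy":0,"dz":19,"hand":0.45}])

```text
clock: 2.5
eef_pos: [379.2, -274.3, 94.5]
tool_rot: [3.141, 0.0, 0.995]
force: [-0.7, 0.4, -0.7]
width: 47.0
gripper_force: 0.0
```

```bash
python3 - <<'E'
from h import *
w=snap('wrist','w2'); s=read_state(); print(s['clock'],s['eef_pos'],s['tool_rot'],s['width'])
im=w['pixels'].astype(int); m=(im[...,2]>im[...,0]+40)&(im[...,2]>60)
n,l,st,c=cv2.connectedComponentsWithStats(m.astype(np.uint8))
for i in range(1,n):
    if st[i][4]>300: print(st[i],c[i])
print(proj(w,[[378.7,-275.1,10],[406,-229,10],[475,-291,66]]))
crop('w2',160,0,480,240,2,'w2c')
E
```

```text
2.55 [ 379.54542418 -274.42469575   94.92586241] [3.13980461e+00 3.74767091e-05 9.95227188e-01] 46.78895384627037
[ 314  149   15  122 1678] [320.66388558 208.09952324]
[[319.8366678  211.6955624 ]
 [316.89187057 143.1940438 ]
 [475.44531506 179.85980966]]
```

View pics/w2c.png

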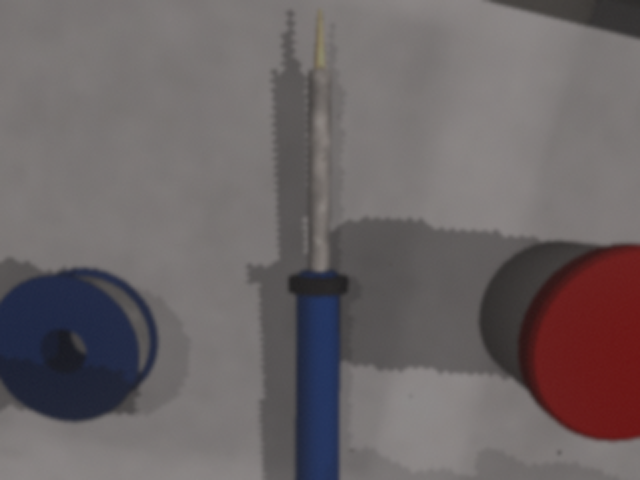

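Iron is centred at column 320 and vertical, jar and reel clear of the fingers. Descend and grip.

Call:
send_rows(series=[{"ax":0,"ay":0,"az":0,"dx":0,"dy":0,"dz":3,"hand":0.45},{"ax":0,"ay":0,"az":0,"dx":0,"dy":0,"dz":6,"hand":0.45},{"ax":0,"ay":0,"az":0,"dx":0,"dy":0,"dz":8.2,"hand":0.45},{"ax":0,"ay":0,"az":0,"dx":0,"dy":0,"dz":9.2,"hand":0.45},{"ax":0,"ay":0,"az":0,"dx":0,"dy":0,"dz":9.2,"hand":0.45},{"ax":0,"ay":0,"az":0,"dx":0,"dy":0,"dz":9.2,"hand":0.45},{"ax":0,"ay":0,"az":0,"dx":0,"dy":0,"dz":9.2,"hand":1},{"ax":0,"ay":0,"az":0,"dx":0,"dy":0,"dz":9.2,"hand":1},{"ax":0,"ay":0,"az":0,"dx":0,"dy":0,"dz":9.2,"hand":1},{"ax":0,"ay":0,"az":0,"dx":0,"dy":0,"dz":9.2,"hand":1}])

```text
clock: 3.55
eef_pos: [379.6, -274.3, 3.3]
tool_rot: [3.139, 0.001, 0.996]
force: [-0.6, -0.7, 7.8]
width: 16.2
gripper_force: 58.4
```

Call:
send_rows(series=[{"ax":0,"ay":0,"az":0,"dx":0,"dy":0,"dz":0,"hand":1},{"ax":0,"ay":0,"az":0,"dx":0,"dy":0,"dz":0,"hand":1}])

```text
clock: 3.75
eef_pos: [379.6, -274.3, 3.3]
tool_rot: [3.139, 0.001, 0.996]
force: [-0.6, -0.3, 7.1]
width: 16.6
gripper_force: 58.4
```

Call:
send_rows(series=[{"ax":0,"ay":0,"az":0,"dx":0,"dy":0,"dz":-2,"hand":1},{"ax":0,"ay":0,"az":0,"dx":0,"dy":0,"dz":-5,"hand":1},{"ax":0,"ay":0,"az":0,"dx":0,"dy":0,"dz":-9,"hand":1},{"ax":0,"ay":0,"az":0,"dx":0,"dy":0,"dz":-13,"hand":1},{"ax":0,"ay":0,"az":0,"dx":0,"dy":0,"dz":-17,"hand":1},{"ax":0,"ay":0,"az":0,"dx":0,"dy":0,"dz":-17,"hand":1},{"ax":0,"ay":0,"az":0,"dx":0,"dy":0,"dz":-17,"hand":1},{"ax":0,"ay":0,"az":0,"dx":0,"dy":0,"dz":-17,"hand":1}])

```text
clock: 4.55
eef_pos: [378.0, -273.4, 171.5]
tool_rot: [-3.14, 0.0, 0.996]
force: [-0.5, 0.1, -1.0]
width: 16.8
gripper_force: 59.0
```

```bash
python3 - <<'E'
from h import *
w=snap('wrist','w3');t=snap('top','t3');sc=snap('scene','s3'); s=read_state(); print(s['clock'],s['eef_pos'],s['tool_rot'],s['width'],s['force'],s['gripper_force'],s['torque'])
p=np.array(s['eef_pos'])
print('w',proj(w,p),'t',proj(t,p),'s',proj(sc,p))
ws=w['pixels'][0:300,170:470]; c=proj(sc,p)[0].astype(int); 
x0=min(max(c[0]-50,0),540);y0=min(max(c[1]-60,0),280)
q=sc['pixels'][y0:y0+100,x0:x0+100]; q=cv2.resize(q,(400,400),interpolation=cv2.INTER_CUBIC)
cv2.imwrite('pics/c3.png',np.hstack([cv2.resize(ws,(400,400)),q])[:,:,::-1]); print(x0,y0)
E
```

```text
4.7 [ 378.22766275 -273.14348644  171.00681926] [-3.13906105e+00 -2.28876099e-04  9.96154194e-01] 16.366435212834332 [ 0.28761602 -0.552287   -0.51896809] 59.013420939445496 [-0.01187177  0.03078931 -0.01948846]
w [[320.72969124 262.26750942]] t [[348.76280881 263.27634666]] s [[294.80426485 210.58777899]]
244 150
```

View pics/c3.png

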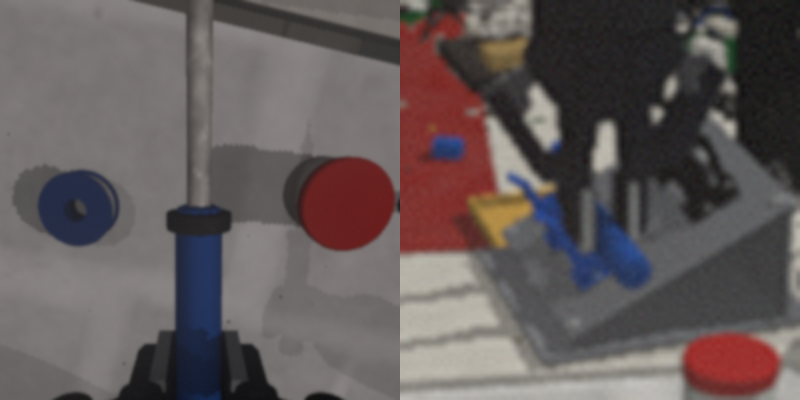

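The iron is held squarely with the handle between the pads (collar ends around (200,220) left, handle end at (632,265) right). Next I go above and down-slope of the lower fork in the pressing orientation, and look.

```bash
cat >> h.py <<'E'
def stand(x): # x=[sx,sy,psi,sz]
    R=Ro.from_euler('z',x[2]).as_matrix(); o=np.array([x[0],x[1],x[3]])
    return R,o,R@[-.435,0,.9],R@[.9,0,.435]
E
python3 - <<'E'
from h import *
s=read_state(); R,o,n,u=stand([605.6,-123.1,-.579,5])
lo=R@[-57,0,77]+o
p=lo+n*140-u*70
print(lo,p); print(delta(s,p,-n,u))
sc=load('s3')
for h in (0,4,8,12): print(h,proj(sc,np.array(s['eef_pos'])+[0,0,h]-50*Rt(s)[:,0]))
E
```

```text
[557.89041543 -91.91032958  82.        ] [454.18484477 -24.11383547 177.55      ]
(array([25.03, -7.16, -0.63]), array([-0.453, -0.001,  0.004]))
0 [[302.61970499 220.59888322]]
4 [[302.62493384 218.84938054]]
8 [[302.63017946 217.09426728]]
12 [[302.63544192 215.33351638]]
```

Call:
send_rows(series=[{"ax":0,"ay":0,"az":0,"dx":3,"dy":-1,"dz":-2,"hand":1},{"ax":0,"ay":0,"az":0,"dx":6,"dy":-2,"dz":-2,"hand":1},{"ax":-0.1,"ay":0,"az":0,"dx":10,"dy":-3,"dz":-2,"hand":1},{"ax":-0.2,"ay":0,"az":0,"dx":14,"dy":-4,"dz":-2,"hand":1},{"ax":-0.3,"ay":0,"az":0,"dx":18,"dy":-5,"dz":-2,"hand":1},{"ax":-0.4,"ay":0,"az":0,"dx":22,"dy":-6,"dz":-1,"hand":1},{"ax":-0.453,"ay":0,"az":0,"dx":25,"dy":-7,"dz":-0.6,"hand":1},{"ax":-0.453,"ay":0,"az":0,"dx":25,"dy":-7,"dz":-0.6,"hand":1},{"ax":-0.453,"ay":0,"az":0,"dx":25,"dy":-7,"dz":-0.6,"hand":1},{"ax":-0.453,"ay":0,"az":0,"dx":25,"dy":-7,"dz":-0.6,"hand":1}])

```text
clock: 5.7
eef_pos: [452.4, -45.4, 178.9]
tool_rot: [2.697, 0.011, 0.989]
force: [0.2, -0.4, -0.6]
width: 16.7
gripper_force: 59.0
```

```bash
python3 - <<'E'
from h import *
w=snap('wrist','w4'); s=read_state(); print(s['clock'],s['eef_pos'],s['tool_rot'],s['width'],s['qpos'].round(2))
R,o,n,u=stand([605.6,-123.1,-.579,5])
for X in [(-57,0,77),(-57,32,77),(-57,-32,77),(20.5,32,114.5),(20.5,-32,114.5)]: print(X,proj(w,R@np.array(X)+o).round())
cv2.imwrite('pics/w4v.png',cv2.resize(w['pixels'][:,:,::-1],(800,500),interpolation=cv2.INTER_CUBIC))
E
```

```text
5.75 [453.34301862 -35.97986051 177.62106279] [2.70170468e+00 2.30317559e-03 9.99366487e-01] 16.251136057735298 [-0.16  0.38 -0.08  2.43  1.53  0.34 -2.27]
(-57, 0, 77) [[385. 171.]]
(-57, 32, 77) [[388. 137.]]
(-57, -32, 77) [[383. 204.]]
(20.5, 32, 114.5) [[484. 137.]]
(20.5, -32, 114.5) [[472. 204.]]
```

View pics/w4v.png

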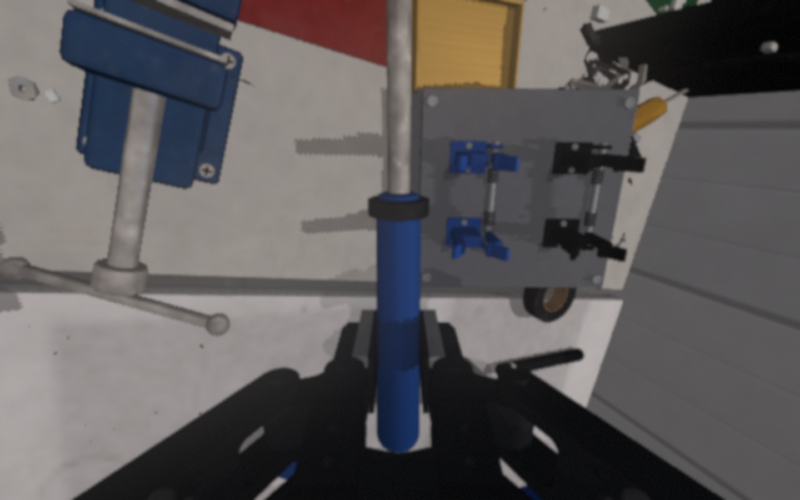

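Wrist view: stand board corners at crop (425,90), (637,90), (420,287), (605,290); lower blue prongs near (483,158) and (477,240), black ones near (598,158) and (585,238). The arm was still settling. I refit the stand with its board corners (low edge about 12 mm up, high edge about 104 mm).

```bash
python3 - <<'E'
from h import *
from scipy.optimize import least_squares
a=load('t0');b=load('s0');w=load('w4')
T=lambda u,v:np.array([200+u/3,110+v/3]); S=lambda u,v:np.array([220+u/4,160+v/4]); W=lambda u,v:np.array([u,v])/1.25
obs=[((-95,85,11.7),[(a,T(85,226)),(b,S(170,208)),(w,W(424,90))]),((-95,-85,11.7),[(a,T(264,340)),(b,S(245,320)),(w,W(420,287))]),
((95,-85,104),[(a,T(387,133)),(b,S(492,160)),(w,W(605,290))]),((95,85,104),[(a,T(192,10)),(b,S(400,72)),(w,W(637,90))])]
def res(x,views):
    R=Ro.from_euler('z',x[2]).as_matrix();r=[]
    for X,l in obs:
        for im,p in l:
            if any(im is v for v in views): r+=list(proj(im,R@np.array(X)+[x[0],x[1],x[3]])[0]-p)
    return np.array(r)
for v in ([a,b,w],[a,b],[w]):
    s=least_squares(res,[605,-120,-.58,0],args=(v,),loss='soft_l1'); print(s.x.round(3)); print(res(s.x,v).round(1))
s=read_state();print(s['clock'],s['eef_pos'],s['tool_rot'])
E
```

```text
[ 6.05403e+02 -1.18082e+02 -5.81000e-01 -1.15940e+01]
[ -1.1   1.1  -1.6   3.3 -30.4   1.   -1.1   0.5  -3.3   3.1 -26.1  -2.
   0.5  -7.4   4.4   0.4   3.5  -3.5   1.6  -5.    3.7  -0.7   8.2   1.4]
[ 6.04243e+02 -1.17839e+02 -5.69000e-01 -9.83900e+00]
[-1.2  2.  -2.2  3.1 -0.6  0.8 -3.2  2.8  0.3 -7.7  4.3 -0.3  0.7 -4.7
  3.  -1.2]
[ 6.57488e+02 -1.47264e+02 -5.95000e-01 -5.96250e+01]
[ -0.8   1.2  -2.  -24.8   0.9 -24.6   1.3   4.1]
5.75 [453.34301862 -35.97986051 177.62106279] [2.70170468e+00 2.30317559e-03 9.99366487e-01]
```

```bash
python3 - <<'E'
from h import *
a=load('t0');b=load('s0');w=load('w4')
T=lambda u,v:np.array([200+u/3,110+v/3]); W=lambda u,v:np.array([u,v])/1.25;S=lambda u,v:np.array([220+u/4,160+v/4])
pts=[]
for p,q in [((105,200),(432,101)),((266,299),(427,277)),((362,127),(597,280)),((193,22),(630,102)),((80,62+0),(521,3))]:
    X,e=tri(a,T(*p),w,W(*q)); print(X.round(1),e.round(1)); pts.append(X)
# refined via local views
def ex(f,x,y,k=6,r=16): 
    im=load(f)['pixels'][:,:,::-1]; x,y=int(x),int(y); return cv2.resize(im[y-r:y+r,x-r:x+r],(200,200),interpolation=cv2.INTER_CUBIC)
g=np.vstack([np.hstack([ex('t0',*T(*p),r=10) for p in [(105,200),(266,299),(362,127),(193,22)]]),np.hstack([ex('w4',*W(*p),r=10) for p in [(432,101),(427,277),(597,280),(630,102)]])])
cv2.imwrite('pics/g.png',g)
print((proj(b,np.array(pts))-[220,160])*4)
print(Ro.from_euler('xyz',read_state()['tool_rot']).as_matrix().round(3))
E
```

```text
[591.1 -17.9  24.9] [-0.1 -0.2 -0.7  1.2]
[ 509.7 -143.5   24.4] [-0.  -0.1 -0.3  0.3]
[ 625.9 -221.3   93.7] [-0.  -0.  -0.   0.1]
[710.5 -96.   92.5] [-0.1 -0.1 -0.3  0.7]
[703.3   2.7  24.4] [ 0.1  0.1  0.2 -0.8]
[[204.43355748 189.50358794]
 [269.24006415 283.97512468]
 [473.58929699 158.15813952]
 [394.36985654  76.72090892]
 [281.44887739 132.8056305 ]]
[[ 0.541  0.762  0.357]
 [ 0.841 -0.489 -0.232]
 [-0.002  0.426 -0.905]]
```

```bash
python3 - <<'E'
from h import *
a=load('t0');b=load('s0');w=load('w4')
for pose in ([609.3,-119.7,-.583,0.5],[605.1,-116.9,-.583,3]):
    R,o,n,u=stand(pose)
    print(pose)
    for X in [(-95,85,0),(-95,-85,0),(95,-85,0),(-57,32,77),(-57,-32,77),(20.5,32,114.5),(20.5,-32,114.5)]:
        Y=R@np.array(X)+o; print(X,Y.round(),((proj(a,Y)[0]-[200,110])*3).round(),((proj(b,Y)[0]-[220,160])*4).round(),(proj(w,Y)[0]*1.25).round())
R,o,n,u=stand([609.3,-119.7,-.583,0.5])
# annotated enlarged views: seat axis end points at prongs (z plus 25mm normal)
def ann(im,x0,y0,x1,y1,k,cols=((-57,77),(20.5,114.5))):
    g=cv2.resize(im['pixels'][y0:y1,x0:x1,::-1],None,fx=k,fy=k,interpolation=cv2.INTER_CUBIC)
    for x,z in cols:
        for y in (27,37,-27,-37):
            for e in (0,25):
                p=(proj(im,R@np.array([x,y,z])+o+n*e)[0]-[x0,y0])*k
                cv2.circle(g,tuple(p.astype(int)),2,(0,255,255) if e==0 else (0,0,255),-1)
    return g
g1=ann(w,336,90,536,220,4); g2=ann(a,230,120,330,210,4);g3=ann(b,260,165,340,230,5)
H=np.zeros((600,800,3),np.uint8); 
g1=cv2.resize(g1,(480,312)); H[:312,:480]=g1; g2=g2[:360]; 
g2=cv2.resize(g2,(320,288)); H[:288,480:800]=g2; g3=cv2.resize(g3,(352,286)); H[314:600,:352]=g3
cv2.imwrite('pics/ann.png',H)
E
```

```text
[609.3, -119.7, -0.583, 0.5]
(-95, 85, 0) [577.   4.   0.] [ 84. 224.] [169. 219.] [391.  90.]
(-95, -85, 0) [ 483. -138.    0.] [262. 337.] [237. 330.] [391. 283.]
(95, -85, 0) [ 642. -243.    0.] [391. 138.] [509. 285.] [540. 256.]
(-57, 32, 77) [579. -62.  78.] [149. 198.] [240. 142.] [483. 163.]
(-57, -32, 77) [ 544. -115.   78.] [221. 243.] [268. 180.] [476. 247.]
(20.5, 32, 114.5) [ 644. -104.  115.] [200.  98.] [348.  78.] [601. 163.]
(20.5, -32, 114.5) [ 609. -158.  115.] [274. 144.] [380. 113.] [587. 248.]
[605.1, -116.9, -0.583, 3]
(-95, 85, 0) [573.   6.   3.] [ 79. 229.] [162. 217.] [387.  89.]
(-95, -85, 0) [ 479. -136.    3.] [259. 342.] [230. 328.] [387. 285.]
(95, -85, 0) [ 638. -240.    3.] [387. 143.] [502. 283.] [538. 258.]
(-57, 32, 77) [575. -59.  80.] [145. 203.] [233. 140.] [479. 163.]
(-57, -32, 77) [ 540. -112.   80.] [217. 248.] [261. 178.] [473. 249.]
(20.5, 32, 114.5) [ 640. -101.  118.] [195. 103.] [341.  75.] [600. 164.]
(20.5, -32, 114.5) [ 605. -155.  118.] [270. 149.] [373. 110.] [585. 249.]
```

View pics/ann.png

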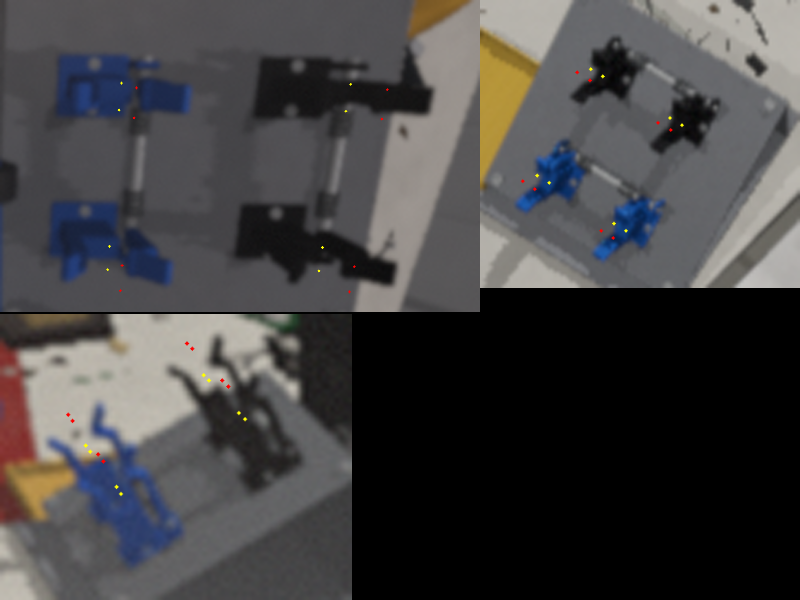

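The annotated views show the predicted seat lines falling between fixed and sprung jaws of both prongs in the wrist and top views, within 2–3 mm, so the screw-based stand pose is good enough. Going above the lower fork.

```bash
cat >> h.py <<'E'
POSE=[609.3,-119.7,-.583,0.5]
def togo(seat,d,h,along=0):
    s=read_state(); R,o,n,u=stand(POSE); p=R@np.array(seat)+o+n*(d-h)+R@[0,along,0]
    print(s['clock'],np.array(s['eef_pos']).round(1),s['force'].round(1),s['width'],'target',p.round(1),delta(s,p,-n,u))
LO=(-57,0,77); UP=(20.5,0,114.5)
E
python3 -c "
from h import *
togo(LO,60,7.5)"
```

```text
5.75 [453.3 -36.  177.6] [-0.6  8.2 -2.2] 16.251136057735298 target [542.7 -75.7 124.8] (array([1.5 , 6.49, 8.9 ]), array([-0.01 , -0.003,  0.011]))
```

Call:
send_rows(series=[{"ax":0,"ay":0,"az":0,"dx":0,"dy":1.5,"dz":0,"hand":1},{"ax":0,"ay":0,"az":0,"dx":0,"dy":3,"dz":1,"hand":1},{"ax":0,"ay":0,"az":0,"dx":0,"dy":5,"dz":2,"hand":1},{"ax":0,"ay":0,"az":0,"dx":0,"dy":6.5,"dz":4,"hand":1},{"ax":0,"ay":0,"az":0,"dx":0,"dy":6.5,"dz":6,"hand":1},{"ax":0,"ay":0,"az":0,"dx":0,"dy":6.5,"dz":6,"hand":1},{"ax":0,"ay":0,"az":0,"dx":0,"dy":6.5,"dz":6,"hand":1},{"ax":0,"ay":0,"az":0,"dx":0,"dy":6.5,"dz":6,"hand":1}])

```text
clock: 6.55
eef_pos: [523.0, -90.5, 153.3]
tool_rot: [2.699, 0.009, 0.992]
force: [-0.2, -0.1, -0.8]
width: 16.8
gripper_force: 59.0
```

```bash
python3 -c "
from h import *
togo(LO,60,7.5)"
```

```text
6.55 [523.  -90.5 153.3] [-0.2 -0.1 -0.8] 16.756984836565188 target [542.7 -75.7 124.8] (array([ 2.34, -0.46,  2.92]), array([-0.007,  0.007,  0.008]))
```

Call:
send_rows(series=[{"ax":-0.007,"ay":0.007,"az":0.008,"dx":2.3,"dy":-0.5,"dz":1,"hand":1},{"ax":-0.007,"ay":0.007,"az":0.008,"dx":2.3,"dy":-0.5,"dz":2.9,"hand":1},{"ax":-0.007,"ay":0.007,"az":0.008,"dx":2.3,"dy":-0.5,"dz":2.9,"hand":1},{"ax":-0.007,"ay":0.007,"az":0.008,"dx":2.3,"dy":-0.5,"dz":2.9,"hand":1},{"ax":-0.007,"ay":0.007,"az":0.008,"dx":2.3,"dy":-0.5,"dz":2.9,"hand":1},{"ax":-0.007,"ay":0.007,"az":0.008,"dx":2.3,"dy":-0.5,"dz":2.9,"hand":1}])

```text
clock: 7.15
eef_pos: [542.5, -76.6, 125.5]
tool_rot: [2.69, -0.001, 0.987]
force: [0.4, 0.3, -0.5]
width: 16.7
gripper_force: 59.0
```

```bash
python3 - <<'E'
from h import *
togo(LO,60,7.5)
w=snap('wrist','w5'); a=load('t0')
# refine stand pose: blue prongs not hidden? save dbg composite incl. board screws
R,o,n,u=stand(POSE)
for X in [(-70.6,75,24),(-70.6,-75,24),(70.6,-75,92.7),(70.6,75,92.7),LO]: print(X,proj(w,R@np.array(X)+o).round(1))
b=snap('scene','s5'); t=snap('top','t5')
print(proj(b,R@np.array(LO)+o))
E
```

```text
7.15 [542.5 -76.6 125.5] [ 0.4  0.3 -0.5] 16.73436425054983 target [542.7 -75.7 124.8] (array([ 0.07, -0.06,  0.05]), array([ 0.001, -0.   , -0.001]))
(-70.6, 75, 24) [[271.4 110.1]]
(-70.6, -75, 24) [[279.6 284.5]]
(70.6, -75, 92.7) [[454.3 284.4]]
(70.6, 75, 92.7) [[481.6 109.7]]
(-57, 0, 77) [[318.9 224.1]]
[[283.4361593 200.2262754]]
```

```bash
python3 - <<'E'
from h import *
w=load('w5');a=load('t0'); g=cv2.GaussianBlur(cv2.cvtColor(w['pixels'],cv2.COLOR_RGB2GRAY),(0,0),1.5).astype(float)
bg=cv2.GaussianBlur(g,(0,0),6); d=g-bg
for x,y,p in [(271.4,110.1,(105,200)),(481.6,109.7,(193,22)),(454.3,284.4,(362,127)),(279.6,284.5,(266,299))]:
    x,y=int(x),int(y); r=12; q=d[y-r:y+r+1,x-r:x+r+1]; j=np.unravel_index(q.argmax(),q.shape); uv=np.array([x-r+j[1],y-r+j[0]],float)
    X,e=tri(a,np.array([200+p[0]/3,110+p[1]/3]),w,uv); print(uv,q.max().round(1),X.round(1),e.round(1))
E
```

```text
[270. 108.] 24.5 [592.  -17.2  20.2] [-0.  -0.1 -0.8  0.6]
[493.  99.] 32.2 [710.6 -95.   98.8] [-1.  -1.1 -3.8  8.7]
[464. 285.] 55.3 [ 626.2 -221.   100. ] [-0.2 -0.9 -4.   3.8]
[291. 287.] 30.2 [ 510.5 -144.9   33.5] [ 0.3 -1.  -5.9  2.6]
```

Call:
send_rows(series=[{"ax":0,"ay":0,"az":0,"dx":0,"dy":0,"dz":1,"hand":1},{"ax":0,"ay":0,"az":0,"dx":0,"dy":0,"dz":2,"hand":1},{"ax":0,"ay":0,"az":0,"dx":0,"dy":0,"dz":3,"hand":1},{"ax":0,"ay":0,"az":0,"dx":0,"dy":0,"dz":3.5,"hand":1},{"ax":0,"ay":0,"az":0,"dx":0,"dy":0,"dz":3.5,"hand":1},{"ax":0,"ay":0,"az":0,"dx":0,"dy":0,"dz":3.5,"hand":1}])

```text
clock: 7.9
eef_pos: [555.2, -84.8, 93.2]
tool_rot: [2.691, -0.0, 0.987]
force: [-1.3, 0.1, -0.9]
width: 16.3
gripper_force: 59.0
```

Call:
send_rows(series=[{"ax":0,"ay":0,"az":0,"dx":0,"dy":0,"dz":0.5,"hand":1},{"ax":0,"ay":0,"az":0,"dx":0,"dy":0,"dz":1,"hand":1},{"ax":0,"ay":0,"az":0,"dx":0,"dy":0,"dz":1,"hand":1},{"ax":0,"ay":0,"az":0,"dx":0,"dy":0,"dz":1,"hand":1}])

```text
clock: 8.3
eef_pos: [557.5, -85.5, 83.1]
tool_rot: [2.695, -0.001, 0.989]
force: [-4.0, 4.1, -0.2]
width: 16.9
gripper_force: 59.3
```

```bash
python3 -c "
from h import *
togo(LO,0,7.5); s=read_state(); print('tool force',(Rt(s).T@s['force']).round(1))"
```

```text
8.3 [557.5 -85.5  83.1] [-4.   4.1 -0.2] 16.90735977784334 target [564.4 -90.1  70.8] (array([-0.  ,  0.22,  1.47]), array([-0.004, -0.002,  0.001]))
tool force [ 1.2 -5.1 -2.2]
```

Call:
send_rows(series=[{"ax":0,"ay":0,"az":0,"dx":0,"dy":0,"dz":0.3,"hand":1},{"ax":0,"ay":0,"az":0,"dx":0,"dy":0,"dz":0.6,"hand":1},{"ax":0,"ay":0,"az":0,"dx":0,"dy":0,"dz":0.9,"hand":1},{"ax":0,"ay":0,"az":0,"dx":0,"dy":0,"dz":0.9,"hand":1}])

```text
clock: 8.7
eef_pos: [562.9, -89.2, 75.8]
tool_rot: [2.691, -0.001, 0.988]
force: [2.9, 0.5, -5.1]
width: 16.4
gripper_force: 59.0
```

```bash
python3 -c "
from h import *
togo(LO,0,7.5); s=read_state(); print('tool force',(Rt(s).T@s['force']).round(1))"
```

```text
8.7 [562.9 -89.2  75.8] [ 2.9  0.5 -5.1] 16.35050087329529 target [564.4 -90.1  70.8] (array([ 0.01, -0.06,  0.53]), array([ 0.001, -0.001, -0.001]))
tool force [ 2.  -0.3  5.5]
```

Call:
send_rows(series=[{"ax":0,"ay":0,"az":0,"dx":0,"dy":0,"dz":0.3,"hand":1},{"ax":0,"ay":0,"az":0,"dx":0,"dy":0,"dz":0.5,"hand":1},{"ax":0,"ay":0,"az":0,"dx":0,"dy":0,"dz":0.5,"hand":1},{"ax":0,"ay":0,"az":0,"dx":0,"dy":0,"dz":0.5,"hand":1}])

```text
clock: 9.1
eef_pos: [564.3, -91.1, 71.6]
tool_rot: [2.69, -0.0, 0.987]
force: [-1.1, -0.1, 0.7]
width: 16.9
gripper_force: 59.7
```

```bash
python3 -c "
from h import *
togo(LO,0,7.5); s=read_state(); print('tool force',(Rt(s).T@s['force']).round(1))"
```

```text
9.1 [564.3 -91.1  71.6] [-1.1 -0.1  0.7] 16.879278117217527 target [564.4 -90.1  70.8] (array([ 0.09, -0.07,  0.06]), array([ 0.001,  0.   , -0.001]))
tool force [-0.7 -0.5 -1. ]
```

Call:
send_rows(series=[{"ax":0,"ay":0,"az":0,"dx":0,"dy":0,"dz":0.1,"hand":1},{"ax":0,"ay":0,"az":0,"dx":0,"dy":0,"dz":0.2,"hand":1},{"ax":0,"ay":0,"az":0,"dx":0,"dy":0,"dz":0.2,"hand":1}])

```text
clock: 9.4
eef_pos: [564.4, -91.1, 71.3]
tool_rot: [2.689, -0.001, 0.987]
force: [-9.0, 3.2, 19.4]
width: 16.1
gripper_force: 61.9
```

```bash
python3 -c "
from h import *
togo(LO,0,7.5); s=read_state(); print('tool force',(Rt(s).T@s['force']).round(1))"
```

```text
9.4 [564.4 -91.1  71.3] [-9.   3.2 19.4] 16.12299959035713 target [564.4 -90.1  70.8] (array([ 0.09, -0.07,  0.03]), array([ 0.002, -0.   , -0.001]))
tool force [ -2.3   0.1 -21.5]
```

Call:
send_rows(series=[{"ax":0,"ay":0,"az":0,"dx":0,"dy":0,"dz":-0.2,"hand":0.6},{"ax":0,"ay":0,"az":0,"dx":0,"dy":0,"dz":-0.2,"hand":0.6},{"ax":0,"ay":0,"az":0,"dx":0,"dy":0,"dz":-0.2,"hand":0.6},{"ax":0,"ay":0,"az":0,"dx":0,"dy":0,"dz":-0.2,"hand":0.6},{"ax":0,"ay":0,"az":0,"dx":0,"dy":0,"dz":-1.5,"hand":0.6},{"ax":0,"ay":0,"az":0,"dx":0,"dy":0,"dz":-4,"hand":0.6},{"ax":0,"ay":0,"az":0,"dx":0,"dy":0,"dz":-8,"hand":0.6},{"ax":0,"ay":0,"az":0,"dx":0,"dy":0,"dz":-12,"hand":0.6},{"ax":0,"ay":0,"az":0,"dx":0,"dy":0,"dz":-16,"hand":0.6},{"ax":0,"ay":0,"az":0,"dx":0,"dy":0,"dz":-16,"hand":0.6}])

```text
clock: 10.4
eef_pos: [506.4, -51.9, 215.4]
tool_rot: [2.69, -0.001, 0.988]
force: [0.7, -0.3, 0.3]
width: 34.4
gripper_force: 0.0
```

```bash
python3 - <<'E'
from h import *
w=snap('wrist','w6'); s=read_state(); print(s['clock'],s['eef_pos'],s['force'],s['qpos'].round(2))
R,o,n,u=stand(POSE); lo=R@np.array(LO)+o; yv=R@[0,1,0]
im=w['pixels'].astype(int)
print('pred end/collar/tip',proj(w,[lo-50*yv,lo+55*yv,lo+142*yv]).round(1))
m=((im[...,2]>im[...,0]+40)&(im[...,2]>60)).astype(np.uint8)
nn,l,st,c=cv2.connectedComponentsWithStats(m)
for i in range(1,nn):
    if st[i][4]>300: print(st[i],c[i])
# marker pickup plan: m ends at z=8.4
a=load('t0');w1=load('w1')
m1=(plane(a,(200+610/3,110+142/3),12)+plane(w1,(542,110),12))/2; m2=(plane(a,(200+503/3,110+280/3),12)+plane(w1,(435,97),12))/2
mid=(m1+m2)/2; d=(m1-m2)/np.linalg.norm(m1-m2); print(mid,d,np.linalg.norm(m1-m2))
R0=Rt(s)
for sg in(1,-1):
  c=sg*np.array([-d[1],d[0],0]); G=np.c_[np.cross(c,[0,0,-1]),c,[0,0,-1]]
  print(sg,Ro.from_matrix(R0.T@G).as_rotvec().round(3),R0.T@(np.array([mid[0],mid[1],220])-s['eef_pos'])/10)
E
```

```text
10.45 [506.31630134 -50.99309803 217.14639778] [-0.90418279  0.90754982  1.37326703] [-0.09  0.34 -0.09  2.28  1.09  0.37 -1.76]
pred end/collar/tip [[318.9 233.7]
 [318.9 132. ]
 [318.8  28.7]]
[  0   0  65  44 922] [25.90780911 22.93058568]
[  0  74  71  34 956] [26.51569038 89.57008368]
[  6 112  25  59 982] [ 17.74847251 140.74439919]
[ 57 124  37  54 883] [ 70.23103058 146.95583239]
[ 312  139   29   99 1619] [322.12476838 184.41445337]
[ 577.55188289 -372.05361721   12.        ] [ 0.77902328 -0.626995    0.        ] 141.88663248895026
1 [ 0.37   0.331 -1.448] [-22.91707141  21.36667137   9.99491239]
-1 [ 0.339 -0.379  1.635] [-22.91707141  21.36667137   9.99491239]
```

Blue handle sits at rows 139–238, column ≈322, agreeing with the predicted seat; iron is in. Now over to the marker.

Call:
send_rows(series=[{"ax":0.03,"ay":0.03,"az":-0.13,"dx":-2.5,"dy":2.3,"dz":0,"hand":0.5},{"ax":0.07,"ay":0.06,"az":-0.27,"dx":-5,"dy":4.6,"dz":1,"hand":0.5},{"ax":0.105,"ay":0.094,"az":-0.41,"dx":-7.5,"dy":7,"dz":2,"hand":0.5},{"ax":0.14,"ay":0.125,"az":-0.55,"dx":-10,"dy":9.3,"dz":3.5,"hand":0.5},{"ax":0.175,"ay":0.157,"az":-0.69,"dx":-12.5,"dy":11.6,"dz":5,"hand":0.5},{"ax":0.21,"ay":0.188,"az":-0.83,"dx":-15,"dy":14,"dz":6.5,"hand":0.5},{"ax":0.248,"ay":0.222,"az":-0.97,"dx":-17.5,"dy":16.3,"dz":7.5,"hand":0.5},{"ax":0.284,"ay":0.254,"az":-1.11,"dx":-20,"dy":18.6,"dz":8.5,"hand":0.5},{"ax":0.32,"ay":0.286,"az":-1.25,"dx":-22,"dy":20.5,"dz":9.5,"hand":0.5},{"ax":0.37,"ay":0.331,"az":-1.448,"dx":-22.9,"dy":21.4,"dz":10,"hand":0.5}])

```text
clock: 11.45
eef_pos: [575.9, -373.2, 216.0]
tool_rot: [3.006, 0.082, 1.961]
force: [2.0, 0.8, -0.4]
width: 42.7
gripper_force: 0.0
```

Call:
send_rows(series=[{"ax":0,"ay":0,"az":0,"dx":0,"dy":0,"dz":0,"hand":0.5},{"ax":0,"ay":0,"az":0,"dx":0,"dy":0,"dz":0,"hand":0.5},{"ax":0,"ay":0,"az":0,"dx":0,"dy":0,"dz":0,"hand":0.5}])

```text
clock: 11.75
eef_pos: [576.5, -369.0, 216.0]
tool_rot: [3.005, 0.082, 1.958]
force: [-0.2, 0.2, 0.1]
width: 42.8
gripper_force: 0.0
```

```bash
cat > mk.py <<'E'
from h import *
import sys
s=read_state(); print(s['clock'],s['eef_pos'],s['tool_rot'],s['width'],s['qpos'].round(2))
w=snap('wrist',sys.argv[1])
d0=np.array([.779,-.627,0]); M=np.array([577.6,-372,8.4])
print('pred',proj(w,[M-70*d0,M,M+70*d0]).round(1))
g=cv2.cvtColor(w['pixels'],cv2.COLOR_RGB2GRAY); m=(g<45).astype(np.uint8); m[260:]=0
nn,l,st,c=cv2.connectedComponentsWithStats(m)
for i in range(1,nn):
    if st[i][4]>200:
        ys,xs=np.where(l==i); r=cv2.minAreaRect(np.c_[xs,ys].astype(np.float32)); print(st[i],c[i].round(1),np.round(r[0],1),np.round(r[1],1),round(r[2],1))
E
python3 mk.py w7
```

```text
11.75 [ 576.53457396 -368.97478046  215.97921479] [3.00471979 0.0821689  1.95827958] 42.76541825361014 [ 1.02  0.75 -0.82  1.57  0.62  0.93  0.43]
pred [[261.5 110.6]
 [294.5 165.6]
 [322.7 212.6]]
[ 542    0   98  154 9166] [607.4  69.8] [590.5  76.5] [153.  97.] 90.0
[386  41  33  19 274] [404.4  51.1] [401.1  49.5] [14.4 32.7] 81.6
[510  69  29  48 717] [523.7  91.8] [524.1  93.6] [16.9 51. ] 19.8
[ 335   82   60   62 1758] [363.1 110.2] [364.4 110.8] [58.8 61.2] 36.9
[270 127  56  87 969] [297.4 168.8] [298.3 170.6] [95.7 11.3] 59.7
[  44  195  103   65 3819] [ 92.3 234. ] [ 94.6 243.5] [87.8 62.6] 51.9
[  0 201  77  42 566] [ 31.2 223.8] [ 37.9 221.3] [ 8.5 86.1] 66.0
```

```bash
python3 -c "
from h import *
s=read_state()
print(delta(s,[577.6,-372,95],[0,0,-1],[.627,.779,0]))"
```

```text
(array([ 0.66, -1.71, 12.03]), array([ 0.113,  0.116, -0.498]))
```

Call:
send_rows(series=[{"ax":0.03,"ay":0.03,"az":-0.13,"dx":0.3,"dy":-0.8,"dz":2,"hand":0.5},{"ax":0.06,"ay":0.06,"az":-0.26,"dx":0.6,"dy":-1.7,"dz":4,"hand":0.5},{"ax":0.09,"ay":0.09,"az":-0.39,"dx":0.7,"dy":-1.7,"dz":6,"hand":0.5},{"ax":0.113,"ay":0.116,"az":-0.498,"dx":0.7,"dy":-1.7,"dz":8,"hand":0.5},{"ax":0.113,"ay":0.116,"az":-0.498,"dx":0.7,"dy":-1.7,"dz":10,"hand":0.5},{"ax":0.113,"ay":0.116,"az":-0.498,"dx":0.7,"dy":-1.7,"dz":12,"hand":0.5},{"ax":0.113,"ay":0.116,"az":-0.498,"dx":0.7,"dy":-1.7,"dz":12,"hand":0.5},{"ax":0.113,"ay":0.116,"az":-0.498,"dx":0.7,"dy":-1.7,"dz":12,"hand":0.5},{"ax":0.113,"ay":0.116,"az":-0.498,"dx":0.7,"dy":-1.7,"dz":12,"hand":0.5},{"ax":0.113,"ay":0.116,"az":-0.498,"dx":0.7,"dy":-1.7,"dz":12,"hand":0.5}])

```text
clock: 12.8
eef_pos: [578.2, -374.0, 96.9]
tool_rot: [3.141, 0.003, 2.462]
force: [1.1, 0.8, 0.5]
width: 42.7
gripper_force: 0.0
```

```bash
python3 mk.py w8;python3 -c "
from h import *
s=read_state()
print(delta(s,[577.6,-372,2],[0,0,-1],[.627,.779,0]))"
```

```text
12.8 [ 578.17932225 -374.02313463   96.85763859] [3.14123836e+00 2.69049983e-03 2.46167544e+00] 42.661396197484166 [ 0.96  0.97 -0.83  1.5   0.79  1.03  0.82]
pred [[320.  117.4]
 [320.2 208.1]
 [320.3 283.9]]
[ 268    0  113   58 4939] [324.   23.9] [324.   28.5] [ 57. 112.] 90.0
[  503     0   109   185 11451] [557.5  89.4] [561.8  90. ] [108.6 181.3] 3.8
[   0   97   67  163 8634] [ 26.7 185.3] [ 33. 178.] [ 66. 162.] 0.0
[313 118  20  20 382] [322.5 127.6] [322.5 127.5] [19. 19.] 90.0
[ 400  146   93   89 4318] [444.3 189.1] [445.8 190.3] [86.3 91.2] 45.0
[ 312  148   20  112 2002] [321.4 202.7] [321.6 203.5] [ 18.3 111.2] 0.6
[554 173  28  15 275] [567.2 180.3] [567.3 180.3] [26.7 11. ] 11.3
[432 178  40  38 596] [454.5 199.3] [451.5 196.5] [37. 39.] 90.0
[231 214  32  22 274] [251.5 224. ] [248.3 229.8] [21.2 29. ] 45.0
[591 214  27  12 278] [603.9 220. ] [604.  219.5] [11. 26.] 90.0
[217 232  38  28 479] [235.9 246.6] [235.5 249.5] [22.6 33.9] 45.0
(array([0.19, 0.12, 9.47]), array([ 0.   ,  0.002, -0.002]))
```

Call:
send_rows(series=[{"ax":0,"ay":0,"az":0,"dx":0.2,"dy":0.1,"dz":3,"hand":0.5},{"ax":0,"ay":0,"az":0,"dx":0.2,"dy":0.1,"dz":6,"hand":0.5},{"ax":0,"ay":0,"az":0,"dx":0.2,"dy":0.1,"dz":8.4,"hand":0.5},{"ax":0,"ay":0,"az":0,"dx":0.2,"dy":0.1,"dz":9.4,"hand":0.5},{"ax":0,"ay":0,"az":0,"dx":0.2,"dy":0.1,"dz":9.4,"hand":0.5},{"ax":0,"ay":0,"az":0,"dx":0.2,"dy":0.1,"dz":9.4,"hand":0.5},{"ax":0,"ay":0,"az":0,"dx":0.2,"dy":0.1,"dz":9.4,"hand":1},{"ax":0,"ay":0,"az":0,"dx":0.2,"dy":0.1,"dz":9.4,"hand":1},{"ax":0,"ay":0,"az":0,"dx":0.2,"dy":0.1,"dz":9.4,"hand":1},{"ax":0,"ay":0,"az":0,"dx":0.2,"dy":0.1,"dz":9.4,"hand":1}])

```text
clock: 13.85
eef_pos: [577.9, -372.0, 3.2]
tool_rot: [3.141, 0.003, 2.462]
force: [-0.8, -0.3, 5.6]
width: 13.9
gripper_force: 58.7
```

Call:
send_rows(series=[{"ax":0,"ay":0,"az":0,"dx":0,"dy":0,"dz":0,"hand":1},{"ax":0,"ay":0,"az":0,"dx":0,"dy":0,"dz":0,"hand":1}])

```text
clock: 14.05
eef_pos: [577.8, -372.0, 3.2]
tool_rot: [3.141, 0.003, 2.462]
force: [-1.1, 1.1, 6.1]
width: 13.8
gripper_force: 58.7
```

Call:
send_rows(series=[{"ax":0,"ay":0,"az":0,"dx":0,"dy":0,"dz":-2,"hand":1},{"ax":0,"ay":0,"az":0,"dx":0,"dy":0,"dz":-5,"hand":1},{"ax":0,"ay":0,"az":0,"dx":0,"dy":0,"dz":-9,"hand":1},{"ax":0,"ay":0,"az":0,"dx":0,"dy":0,"dz":-13,"hand":1},{"ax":0,"ay":0,"az":0,"dx":0,"dy":0,"dz":-17,"hand":1},{"ax":0,"ay":0,"az":0,"dx":0,"dy":0,"dz":-22,"hand":1},{"ax":0,"ay":0,"az":0,"dx":0,"dy":0,"dz":-26,"hand":1},{"ax":0,"ay":0,"az":0,"dx":0,"dy":0,"dz":-26,"hand":1},{"ax":0,"ay":0,"az":0,"dx":0,"dy":0,"dz":-26,"hand":1}])

```text
clock: 14.95
eef_pos: [577.0, -371.4, 263.7]
tool_rot: [3.141, 0.003, 2.463]
force: [-0.9, 0.5, -0.6]
width: 13.8
gripper_force: 58.7
```

```bash
python3 mk.py w9;python3 - <<'E'
from h import *
s=read_state(); R0=Rt(s)
R,o,n,u=stand(POSE); up=R@np.array(UP)+o; p=up+n*100
print('target',p)
for sg in(1,-1):
  c=sg*u; G=np.c_[np.cross(c,-n),c,-n]
  print(sg,Ro.from_matrix(R0.T@G).as_rotvec().round(3),(R0.T@(p-s['eef_pos'])/10).round(2))
E
```

```text
14.95 [ 576.99466002 -371.40337059  263.68916339] [3.14144056 0.0033999  2.46269271] 13.832742064888873 [ 0.99  0.8  -0.93  1.35  0.64  1.3   0.93]
pred [[318.4 114.2]
 [318.5 169.2]
 [318.6 218.6]]
[477   0  46  34 917] [498.6  11.9] [499.5  16.5] [33. 45.] 90.0
[538   0  48  27 735] [561.4   9.2] [561.5  13. ] [47. 26.] 0.0
[ 490   28  150   83 4381] [558.3  73.9] [564.1  68.8] [ 71.4 149.9] 84.8
[  0  87 122  13 269] [60.1 92.8] [60.5 92.8] [121.6   2.6] 6.2
[ 112  104   51  156 5950] [137.6 179.4] [137.  181.2] [157.3  41.4] 86.4
[304 133  31  30 378] [324.1 151.4] [319.  147.5] [29. 30.] 90.0
[ 551  135   89  125 7622] [603.  208.7] [595. 197.] [124.  88.] 90.0
[ 301  180   36   80 1897] [319.1 227. ] [318.5 219.5] [79. 35.] 90.0
[499 195  34  31 428] [516.7 210.6] [516.3 211.8] [12.7 40.3] 45.0
[  0 200   7  43 213] [  2.3 222.1] [  3. 221.] [42.  6.] 90.0
target [ 590.09925922 -107.03779034  205.        ]
1 [-0.365 -0.331  1.448] [15.51 21.46  5.66]
-1 [ 0.339 -0.375 -1.635] [15.51 21.46  5.66]
```

Call:
send_rows(series=[{"ax":-0.033,"ay":-0.03,"az":0.13,"dx":1,"dy":2,"dz":0,"hand":1},{"ax":-0.066,"ay":-0.06,"az":0.26,"dx":3,"dy":4,"dz":0,"hand":1},{"ax":-0.098,"ay":-0.089,"az":0.39,"dx":5,"dy":7,"dz":0,"hand":1},{"ax":-0.131,"ay":-0.119,"az":0.52,"dx":7,"dy":10,"dz":0.5,"hand":1},{"ax":-0.164,"ay":-0.149,"az":0.65,"dx":9,"dy":12.5,"dz":1,"hand":1},{"ax":-0.197,"ay":-0.178,"az":0.78,"dx":11,"dy":15,"dz":1,"hand":1},{"ax":-0.229,"ay":-0.208,"az":0.91,"dx":13,"dy":17.5,"dz":1,"hand":1},{"ax":-0.262,"ay":-0.238,"az":1.04,"dx":14.5,"dy":20,"dz":1,"hand":1},{"ax":-0.295,"ay":-0.268,"az":1.17,"dx":15.5,"dy":21.5,"dz":2,"hand":1},{"ax":-0.328,"ay":-0.297,"az":1.3,"dx":15.5,"dy":21.5,"dz":3,"hand":1}])

```text
clock: 16.0
eef_pos: [590.6, -105.4, 232.5]
tool_rot: [2.747, 0.04, 1.189]
force: [-0.6, -0.2, -0.4]
width: 13.9
gripper_force: 58.7
```

Call:
send_rows(series=[{"ax":0,"ay":0,"az":0,"dx":0,"dy":0,"dz":0,"hand":1},{"ax":0,"ay":0,"az":0,"dx":0,"dy":0,"dz":0,"hand":1},{"ax":0,"ay":0,"az":0,"dx":0,"dy":0,"dz":0,"hand":1},{"ax":0,"ay":0,"az":0,"dx":0,"dy":0,"dz":0,"hand":1}])

```text
clock: 16.4
eef_pos: [591.3, -109.9, 233.5]
tool_rot: [2.747, 0.042, 1.189]
force: [0.1, 1.1, -0.1]
width: 14.0
gripper_force: 58.7
```

```bash
python3 -c "
from h import *
togo(UP,60,6); print(read_state()['qpos'].round(2))"
```

```text
16.4 [ 591.3 -109.9  233.5] [ 0.1  1.1 -0.1] 14.004994644252717 target [ 606.8 -118.1  163.6] (array([ 0.12, -1.08,  7.12]), array([-0.051, -0.044,  0.201]))
[ 0.31  0.44 -0.37  2.02  0.79  0.48 -1.05]
```

Call:
send_rows(series=[{"ax":-0.025,"ay":-0.022,"az":0.1,"dx":0.1,"dy":-1.1,"dz":1,"hand":1},{"ax":-0.051,"ay":-0.044,"az":0.201,"dx":0.1,"dy":-1.1,"dz":2.5,"hand":1},{"ax":-0.051,"ay":-0.044,"az":0.201,"dx":0.1,"dy":-1.1,"dz":4.5,"hand":1},{"ax":-0.051,"ay":-0.044,"az":0.201,"dx":0.1,"dy":-1.1,"dz":6.1,"hand":1},{"ax":-0.051,"ay":-0.044,"az":0.201,"dx":0.1,"dy":-1.1,"dz":7.1,"hand":1},{"ax":-0.051,"ay":-0.044,"az":0.201,"dx":0.1,"dy":-1.1,"dz":7.1,"hand":1},{"ax":-0.051,"ay":-0.044,"az":0.201,"dx":0.1,"dy":-1.1,"dz":7.1,"hand":1},{"ax":-0.051,"ay":-0.044,"az":0.201,"dx":0.1,"dy":-1.1,"dz":7.1,"hand":1}])

```text
clock: 17.2
eef_pos: [606.7, -116.8, 164.4]
tool_rot: [2.691, -0.001, 0.988]
force: [-0.8, 0.1, 0.5]
width: 13.7
gripper_force: 58.7
```

```bash
python3 -c "
from h import *
togo(UP,20,6)"
```

```text
17.2 [ 606.7 -116.8  164.4] [-0.8  0.1  0.5] 13.704011576083147 target [ 621.3 -127.6  127.6] (array([-0.1 ,  0.04,  4.1 ]), array([ 0.001, -0.001, -0.   ]))
```

Call:
send_rows(series=[{"ax":0,"ay":0,"az":0,"dx":-0.1,"dy":0.05,"dz":1,"hand":1},{"ax":0,"ay":0,"az":0,"dx":-0.1,"dy":0.05,"dz":2,"hand":1},{"ax":0,"ay":0,"az":0,"dx":-0.1,"dy":0.05,"dz":3,"hand":1},{"ax":0,"ay":0,"az":0,"dx":-0.1,"dy":0.05,"dz":3.8,"hand":1},{"ax":0,"ay":0,"az":0,"dx":-0.1,"dy":0.05,"dz":4.4,"hand":1},{"ax":0,"ay":0,"az":0,"dx":-0.1,"dy":0.05,"dz":4.4,"hand":1},{"ax":0,"ay":0,"az":0,"dx":-0.1,"dy":0.05,"dz":4.4,"hand":1}])

```text
clock: 17.9
eef_pos: [622.4, -128.1, 124.9]
tool_rot: [2.691, -0.001, 0.989]
force: [0.4, 0.0, -0.8]
width: 13.5
gripper_force: 58.9
```

```bash
python3 -c "
from h import *
togo(UP,0,6); s=read_state(); print('tool force',(Rt(s).T@s['force']).round(1))"
```

```text
17.9 [ 622.4 -128.1  124.9] [ 0.4  0.  -0.8] 13.467434221940989 target [ 628.6 -132.4  109.6] (array([-0.02,  0.01,  1.71]), array([ 0.001, -0.001,  0.   ]))
tool force [ 0.2 -0.1  0.9]
```

Call:
send_rows(series=[{"ax":0,"ay":0,"az":0,"dx":0,"dy":0,"dz":0.4,"hand":1},{"ax":0,"ay":0,"az":0,"dx":0,"dy":0,"dz":0.8,"hand":1},{"ax":0,"ay":0,"az":0,"dx":0,"dy":0,"dz":1,"hand":1},{"ax":0,"ay":0,"az":0,"dx":0,"dy":0,"dz":1,"hand":1}])

```text
clock: 18.3
eef_pos: [626.7, -130.0, 116.2]
tool_rot: [2.69, -0.001, 0.99]
force: [1.3, 0.6, 1.6]
width: 14.0
gripper_force: 59.0
```

```bash
python3 -c "
from h import *
togo(UP,0,6); s=read_state(); print('tool force',(Rt(s).T@s['force']).round(1))"
```

```text
18.3 [ 626.7 -130.   116.2] [1.3 0.6 1.6] 13.985925709473939 target [ 628.6 -132.4  109.6] (array([-0.1 , -0.03,  0.72]), array([ 0.002, -0.002,  0.001]))
tool force [ 1.2  1.4 -1.1]
```

Call:
send_rows(series=[{"ax":0,"ay":0,"az":0,"dx":0,"dy":0,"dz":0.3,"hand":1},{"ax":0,"ay":0,"az":0,"dx":0,"dy":0,"dz":0.6,"hand":1},{"ax":0,"ay":0,"az":0,"dx":0,"dy":0,"dz":0.7,"hand":1},{"ax":0,"ay":0,"az":0,"dx":0,"dy":0,"dz":0.7,"hand":1}])

```text
clock: 18.7
eef_pos: [629.3, -132.3, 109.8]
tool_rot: [2.689, -0.0, 0.989]
force: [0.1, 1.2, 5.8]
width: 14.2
gripper_force: 59.4
```

```bash
python3 -c "
from h import *
togo(UP,0,6); s=read_state(); print('tool force',(Rt(s).T@s['force']).round(1))"
```

```text
18.7 [ 629.3 -132.3  109.8] [0.1 1.2 5.8] 14.151856233819718 target [ 628.6 -132.4  109.6] (array([-0.05, -0.05, -0.01]), array([ 0.002, -0.001,  0.001]))
tool force [ 1.1  2.  -5.5]
```

Call:
send_rows(series=[{"ax":0,"ay":0,"az":0,"dx":0,"dy":0,"dz":0.1,"hand":1},{"ax":0,"ay":0,"az":0,"dx":0,"dy":0,"dz":0.15,"hand":1},{"ax":0,"ay":0,"az":0,"dx":0,"dy":0,"dz":0.15,"hand":1}])

```text
clock: 19.0
eef_pos: [629.4, -132.3, 109.6]
tool_rot: [2.689, -0.001, 0.989]
force: [-7.5, 2.7, 18.9]
width: 14.1
gripper_force: 60.9
```

```bash
python3 -c "
from h import *
togo(UP,0,6); s=read_state(); print('tool force',(Rt(s).T@s['force']).round(1))"
```

```text
19.0 [ 629.4 -132.3  109.6] [-7.5  2.7 18.9] 14.067019567474068 target [ 628.6 -132.4  109.6] (array([-0.05, -0.06, -0.03]), array([ 0.003, -0.001,  0.001]))
tool force [ -1.9   1.3 -20.4]
```

Bottomed firmly at the expected depth. Release and retreat, then check.

Call:
send_rows(series=[{"ax":0,"ay":0,"az":0,"dx":0,"dy":0,"dz":-0.15,"hand":0.6},{"ax":0,"ay":0,"az":0,"dx":0,"dy":0,"dz":-0.15,"hand":0.6},{"ax":0,"ay":0,"az":0,"dx":0,"dy":0,"dz":-0.15,"hand":0.6},{"ax":0,"ay":0,"az":0,"dx":0,"dy":0,"dz":-0.15,"hand":0.6},{"ax":0,"ay":0,"az":0,"dx":0,"dy":0,"dz":-1.5,"hand":0.6},{"ax":0,"ay":0,"az":0,"dx":0,"dy":0,"dz":-4,"hand":0.6},{"ax":0,"ay":0,"az":0,"dx":0,"dy":0,"dz":-8,"hand":0.6},{"ax":0,"ay":0,"az":0,"dx":0,"dy":0,"dz":-12,"hand":0.6},{"ax":0,"ay":0,"az":0,"dx":0,"dy":-2,"dz":-15,"hand":0.6},{"ax":0,"ay":0,"az":0,"dx":0,"dy":-4,"dz":-16,"hand":0.6}])

```text
clock: 20.0
eef_pos: [540.9, -73.6, 236.9]
tool_rot: [2.688, -0.003, 0.988]
force: [-0.6, 0.2, -1.1]
width: 34.3
gripper_force: 0.0
```

Call:
send_rows(series=[{"ax":0,"ay":0,"az":0,"dx":0,"dy":0,"dz":0,"hand":0.6},{"ax":0,"ay":0,"az":0,"dx":0,"dy":0,"dz":0,"hand":0.6},{"ax":0,"ay":0,"az":0,"dx":0,"dy":0,"dz":0,"hand":0.6}])

```text
clock: 20.3
eef_pos: [541.3, -74.9, 233.9]
tool_rot: [2.691, 0.0, 0.988]
force: [-0.4, -0.7, -0.4]
width: 34.1
gripper_force: 0.0
```

```bash
python3 - <<'E'
from h import *
w=snap('wrist','w10'); t=snap('top','t10'); s=snap('scene','s10'); st=read_state(); print(st['clock'],st['force'].round(1),st['eef_pos'])
R,o,n,u=stand(POSE); y=R@[0,1,0]; L=R@np.array(LO)+o; U=R@np.array(UP)+o
g=w['pixels'][:300,200:520,::-1].copy(); g=cv2.resize(g,None,fx=2,fy=2,interpolation=cv2.INTER_CUBIC)
for X in (L-50*y,L+52*y,L+142*y,U-70*y,U+70*y,U): 
    p=(proj(w,X)[0]-[200,0])*2; cv2.circle(g,tuple(p.astype(int)),2,(0,255,255),-1); print(p.round())
cv2.imwrite('pics/fin.png',g[:600])
# bystanders
a=load('t0')
for nm,(x,yy) in dict(jar=(460,333),reel=(344,546),bat=(640,232),tape=(450,150)).items():
    cx,cy=int(200+x/3),int(110+yy/3); r=16
    tm=a['pixels'][cy-r:cy+r,cx-r:cx+r]; se=t['pixels'][cy-r-14:cy+r+14,cx-r-14:cx+r+14]; q=cv2.matchTemplate(se,tm,cv2.TM_CCOEFF_NORMED); _,v,_,l=cv2.minMaxLoc(q); print(nm,round(v,2),l[0]-14,l[1]-14)
E
```

```text
20.45 [ 0.  -0.2  0.2] [541.10866217 -74.80862902 233.74124706]
[151. 468.]
[142. 270.]
[132.  56.]
[313. 503.]
[325. 231.]
[319. 376.]
jar 0.98 0 0
reel 1.0 0 0
bat 1.0 0 0
tape 1.0 0 0
```

View pics/fin.png

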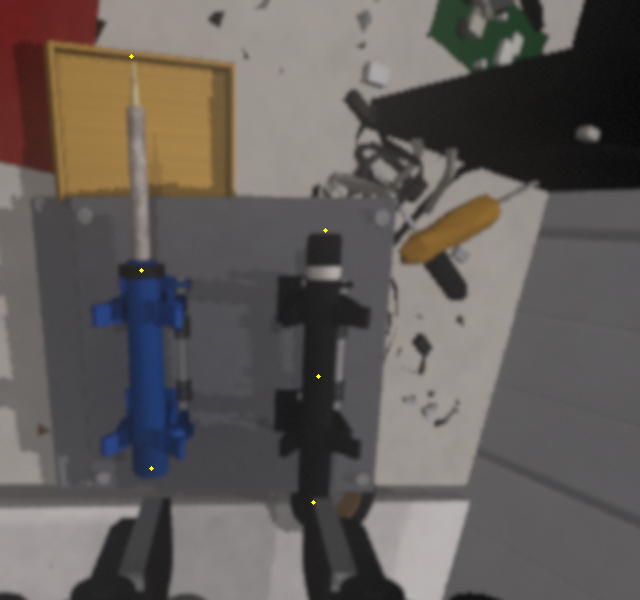

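The final view shows both rods lying home in both prongs with the jaws over them: iron axis on column ≈145 with its tip at (132,60) over the tray, and marker on column ≈320. The bystanders have not moved.

```bash
python3 -c "
from h import *
print(finish_job())"
```

```text
the job is handed in; nothing more can be done
None
```

The job is handed in: the iron is in the lower blue fork with its tip over the tray, the marker is in the upper black fork, both bottomed out at the expected depth, and the jar, reel, battery and tape show no movement in the final image check. The hand-in returned no verdict.

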